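Restack the tyre-bay parts cases to level height

ROBOT

A 6-joint arm with a two-finger parallel gripper is mounted at the origin on the work surface. World frame = base frame: x ahead of the robot, y to its left, z up, the work surface at z = 0. Lengths are in m, angles in rad, forces in N, time in s.
With the tool pointing down it reaches from about 0.425 to 0.95 m from the base axis. Payload 3.5 kg.
Tool frame: the origin (TCP) lies between the finger pads; the fingertips stand 14 mm ahead of it and the grasp point (between the pads) lies 5 mm behind it; z points along the fingers, y is the line along which they close (so a half turn about z gives the same grasp; the last joint's range is limited). The gripper opens to 85 mm and grips with 20 to 120 N. Pads are 22 mm wide; open, the fingers measure 114 mm over their backs; the gripper's body (76 mm by 85 mm) begins 54 mm behind the grasp point. The pads swing forward as they close: fully open they stand 13 mm farther back than shut.
Start: joints at [1.17, 0.286, 1.577, -0, 1.279, -0.15], TCP at [0.167, 0.654, 0.245] pointing down, gripper open.
Joint ranges: [-2.77, 2.77], [-0.9, 2.22], [0.21, 2.48], [-1.53, 4.67], [0.24, 2.81], [-2.84, 2.84]. Speed limits (rad/s): [2.79, 2.79, 3.14, 3.14, 3.14, 3.14].

INTERFACE

Orientations are given as a unit quaternion [x, y, z, w].
In Python, from plant import * gives the robot as it stands.
- The arm moves only by the tool step_arm, never from a script. Its argument "commands" is a list of rows, each an object of numbers: "gripper": the gripper's target within -1 to 1 (shut at 1, half-way at 0, fully open at -1); "x", "y", "z": the shift along the tool's x, y, z in mm; "spin": the turn about the tool's z in degrees. A call has exactly 10 rows; each row shifts and turns the commanded pose from where the row before left it, along the tool's axes as they then stand; what a row does not reach is not made up. A row lasts 1/10 s, in which the tool goes at most 50 mm and 8.59 degrees, less where a joint would pass 70% of its speed; a pose out of reach is approached as far as the arm can. A call with a gripper value outside its range is refused whole. The fingers move at their own pace and stop on an object; "force" is the grip in N (left out, the last holds). Time passes only in rows, so rows that do not move let the fingers close, or fill a call up. It gives the time, the measured TCP pose, the force, the opening and the grip force at its end, in the units of the state.
- get_state(): the state, without advancing time (a new reading comes with each control period).
- read_camera(name): name is "scene" or "side" or "wrist"; returns a dict with "color" (420x560x3 uint8, red, green, blue), "z_map" (420x560 float32, m along the optical axis (not along the pixel's ray), 0 where there is no reading), "fx", "fy", "cx", "cy" (pixels), "eye" and "attitude" of the camera in the world; the wrist camera has in their place "mount" (4x4, takes a point from camera to tool coordinates, whose origin is the TCP and whose axes are the flange's). Camera axes: x right, y up, looking along -z (the intrinsics and any distortion apply to the point x, -y, -z); pixel columns grow to the right and rows downward; lengths in m; the calibration is good to about 2 mm. A picture is of the moment at which its call begins: read the wrist's pose just before it.
- sign_off(): hands the job in; it is judged then, once.
The state is a dict: "time": time; "qpos": joint angles; "dq": joint speeds; "joint_efforts": joint torques, N m; "eef_pos": TCP position; "tcp_rot": TCP orientation; "contact_force": force on the tool from outside, world axes, zero at the start; "wrist_torque": the same for the moment, N m; "opening": opening from 0.0 (shut) to 1.0 (fully open); "finger_force": force on a finger pad.
Only numpy, scipy, OpenCV 4.12 (cv2) and the standard library are available. Lean on these libraries where they do the work, as an engineer would, in place of code of your own. Each camera call takes 0.05 s, during which the arm holds its last target. There are 200 camera calls.

TASK

The top cases are on the wrong stacks: move the tall case from the higher bottom case over to the lower bottom case, and put both flat cases, one on the other, on the higher bottom case, so that the two stacks come level. Every case must be locked down flat over the lid lugs of the one below; a case may be stood on the rubber mat meanwhile. Leave the two bottom cases standing where they are, tip no case over, and do not disturb the other things on the bench.

Things in the scene. Friction and masses are not known exactly. Their poses are not given: they have to be found in the camera images.
- deep_center (a point): Higher of the two bottom cases, loose on the bench; at first carries the tall case. 70 mm high without lugs, about 0.9 kg. Point: middle of the case, 35 mm over its underside; z up, x along its length. All five cases: grey plastic, shut, 150 long (x), 60 wide (y), plain upright sides to grip across the 60 mm; no lid opens. Small latches stand 4 mm out at the ends.
- low_center (a point): Lower of the two bottom cases, loose on the bench; at first carries a flat case. 45 mm high without lugs, about 0.8 kg. Point: middle of the case, 22.5 mm over its underside; z up, x along its length. Every lid has 2 tapered round lugs at x = +-48 mm (22 dia at foot, 14 at top, 7 high); every underside has 2 square recesses there (26 x 26, 9 deep).
- tall_center (a point): The tallest case, at first locked on the 70 mm bottom case. 95 mm high without lugs, about 0.35 kg. Point: middle of the case, 47.5 mm over its underside; z up, x along its length. Same footprint, lugs and recesses as the others. Set down parallel (either way round) within 2 mm, a case drops over the lugs till its base lies flat on the lid below.
- flat1_center (a point): One of two identical flat cases, at first locked on the 45 mm bottom case. 35 mm high without lugs, about 0.18 kg. Point: middle of the case, 17.5 mm over its underside; z up, x along its length. Same footprint, lugs and recesses as the others.
- flat2_center (a point): The other of two identical flat cases, at first alone on the bench. 35 mm high without lugs, about 0.18 kg. Point: middle of the case, 17.5 mm over its underside; z up, x along its length. Same footprint, lugs and recesses as the others.
- mat_center (a point): Middle of the top face of a fixed black rubber mat, 200 (x) x 110 (y) x 3 mm, lying clear on the bench: a free place to stand a case meanwhile; top face 3 mm above the bench.
- can: Bystander, to be left alone: spray can, 66 dia x 190 high, standing (mm); origin at its underside.
- socket: Bystander, to be left alone: black steel impact socket, 52 dia x 80 high, standing (mm); origin at its underside.
- tin: Bystander, to be left alone: round steel tin, 80 dia x 70 high (mm); origin at its underside.
- mug: Bystander, to be left alone: white mug, 80 dia x 90 high (mm); origin at its underside.
- rotor: Bystander, to be left alone: steel brake disc, 180 dia x 45, lying flat (mm); origin at its underside.
There are look-alikes about, which are no part of the job. What is shaped like the part that bears flat1_center but turquoise is not meant.

How it is judged:
By the outcome, as a careful person would: the job done as asked, in the order asked, and still so for the second after the job is handed in, with the robot touching nothing.
It also fails if it takes over 72 s, if anything falls off the work surface, if the arm or the gripper's body presses on something with over 40 N, if the wrist force passes 120 N, or if a joint passes its speed limit or range.

## Working session

There is one attempt and no reset: what is moved stays moved. The work goes in short steps, Python scripts to look and compute and a tool call to move; the robot and the scene stay as the last step left them, time stands still between calls to the robot, and variables do not carry over. Pictures are saved under pics/ and viewed, at most 10 in all, crops included, and the job is handed in when it is done.

Besides the shell and the picture viewer there is one more tool, called after ">>>" by a JSON object that holds its "fn" and its "kwargs", one argument or row to a line. step_arm: Moves the arm, as the interface text tells. Its arguments: {"type":"object","properties":{"commands":{"type":"array"},"force":{"type":"number"}},"required":["commands"]}

```bash
mkdir -p pics; ls; cat > h.py <<'E'
from plant import *
import numpy as np, cv2
from scipy.spatial.transform import Rotation as R
def grab(n):
    s=get_state(); c=read_camera(n); return s,c
def cloud(n,sc=None):
    s,c=sc or grab(n)
    z=c["z_map"]; v,u=np.mgrid[:z.shape[0],:z.shape[1]]
    p=np.stack([(u-c["cx"])/c["fx"]*z,-(v-c["cy"])/c["fy"]*z,-z],-1)
    if "mount" in c:
        M=np.array(c["mount"]); p=p@M[:3,:3].T+M[:3,3]
        p=p@R.from_quat(s["tcp_rot"]).as_matrix().T+np.array(s["eef_pos"])
    else:
        a=np.array(c["attitude"]); A=R.from_quat(a).as_matrix() if a.size==4 else a[:3,:3]
        p=p@A.T+np.array(c["eye"])
    p[z==0]=np.nan
    return p,c["color"]
E
python3 - <<'E'
from h import *
for n in("scene","side"):
    s,c=grab(n); print(n,{k:c[k] for k in c if k not in("color","z_map")})
    cv2.imwrite(f"pics/{n}0.png",c["color"][...,::-1]); np.savez(f"{n}0.npz",p=cloud(n,(s,c))[0],c=c["color"])
print(get_state())
E
```

```text
pics
scene {'fx': 485.77602283130017, 'fy': 485.77602283130017, 'cx': 274.2870287469186, 'cy': 218.20169360548385, 'eye': array([ 1.13940618, -1.0693644 ,  0.82410841]), 'attitude': array([0.47069663, 0.12604604, 0.21792125, 0.84561658])}
side {'fx': 529.4633598289852, 'fy': 529.4633598289852, 'cx': 270.0437088043207, 'cy': 206.28536405084805, 'eye': array([0.37455281, 1.4585897 , 1.05043845]), 'attitude': array([-0.02993703,  0.48641641,  0.87227366, -0.04051564])}
{'time': 0.1, 'qpos': array([ 1.16998424e+00,  2.87123920e-01,  1.57803860e+00,  1.04957913e-05,
        1.27857378e+00, -1.50017950e-01]), 'dq': array([ 2.37309849e-03, -7.12455860e-04, -4.22976770e-03, -2.62662054e-05,
       -3.70625570e-04, -1.37183269e-05]), 'joint_efforts': array([ 4.24643913e-04, -4.07296085e+01, -2.93699330e+01, -1.61309781e-04,
        3.45874978e-03,  8.74986142e-06]), 'eef_pos': array([0.1672766 , 0.65336609, 0.24404989]), 'tcp_rot': array([ 1.25070129e-01,  9.92147325e-01, -1.03006380e-03, -2.96313202e-04]), 'contact_force': array([-0.82836035, -0.19982596, -0.56693117]), 'wrist_torque': array([-0.0332265 , -0.00851846, -0.00655023]), 'finger_force': 0.0, 'opening': 0.9996643291602282}
```

View pics/scene0.png

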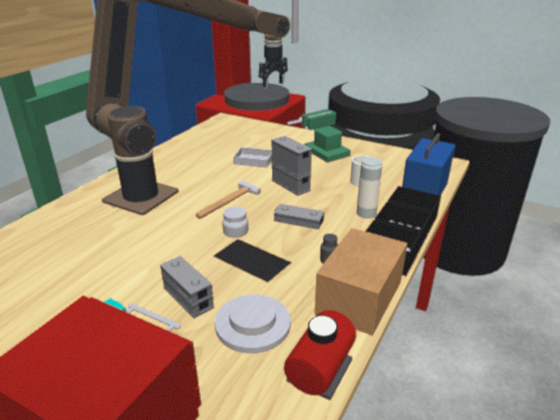

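View pics/side0.png

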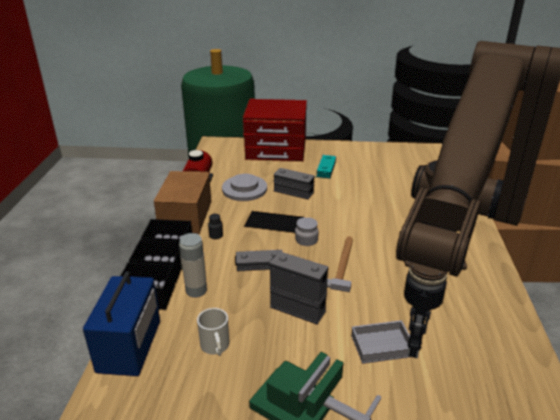

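The scene view shows the tall stack at (291,165), flat2 at (299,216), the mat at (252,259), and low+flat1 at (187,285). The turquoise decoy is at (115,305). The side view shows them at (299,285), (258,260), (275,222) and (294,184). Next I'll measure the lids.

```bash
cat >> h.py <<'E'
def seg(p,c,z0,seed,tol=.006,rad=.13,mx=None):
    """points at height z0 near seed -> min-area rectangle (centre, long axis deg, sizes, median z)"""
    m=(abs(p[...,2]-z0)<tol)&(np.hypot(p[...,0]-seed[0],p[...,1]-seed[1])<rad)
    if mx is not None: m&=mx
    n,l,st,_=cv2.connectedComponentsWithStats(m.astype(np.uint8))
    if n<2: return None
    k=1+np.argmax(st[1:,4]); q=p[l==k]
    (cx,cy),(w,h),a=cv2.minAreaRect((q[:,:2]*1000).astype(np.float32))
    if h>w: w,h,a=h,w,a+90
    a=(a+90)%180-90
    return [round(float(x),1) for x in(cx,cy,a,w,h,np.median(q[:,2])*1000)]+[len(q)]
E
python3 - <<'E'
from h import *
px={"scene":dict(tall=(291,150,.165),flat2=(299,213,.035),mat=(252,259,.003),low=(185,270,.08),can=(370,163,.19),tin=(235,213,.07),sock=(330,240,.08),mug=(357,162,.09),rotor=(253,318,.045)),
"side":dict(tall=(299,266,.165),flat2=(255,259,.035),mat=(275,222,.003),low=(294,178,.08),can=(191,240,.19),tin=(307,224,.07),sock=(215,219,.08),mug=(213,320,.09),rotor=(243,182,.045))}
for n in px:
    d=np.load(n+"0.npz"); p,c=d["p"],d["c"]; dark=c.max(-1)<60
    for k,(u,v,z) in px[n].items():
        q=p[v,u]; print(n,k,q.round(3),seg(p,c,z,q[:2],mx=dark if k=="mat" else None))
E
```

```text
scene tall [0.449 0.272 0.162] [427.3, 315.8, -21.8, 157.9, 66.9, 163.5, 333]
scene flat2 [0.56  0.116 0.03 ] [557.8, 118.2, 10.7, 157.1, 69.5, 33.4, 500]
scene mat [ 0.536 -0.131  0.001] [534.3, -131.1, -8.9, 192.9, 102.5, 1.7, 1379]
scene low [ 0.471 -0.34   0.08 ] [479.3, -351.6, -22.0, 159.7, 62.2, 78.9, 949]
scene can [0.734 0.244 0.189] [732.2, 261.3, -43.1, 66.2, 55.9, 188.2, 152]
scene tin [ 0.419 -0.034  0.069] [413.2, -29.6, -28.2, 70.7, 69.2, 68.5, 238]
scene sock [ 0.736 -0.048  0.082] [728.5, -31.9, 35.7, 38.9, 37.3, 77.9, 109]
scene mug [0.608 0.493 0.062] [618.3, 452.1, -71.8, 80.3, 30.5, 87.3, 33]
scene rotor [ 0.688 -0.374  0.046] [673.5, -353.4, -68.4, 111.1, 108.4, 43.6, 1238]
side tall [0.421 0.329 0.164] [422.4, 323.3, -24.1, 157.4, 67.5, 165.5, 821]
side flat2 [0.567 0.143 0.037] [556.8, 125.0, 10.2, 151.9, 68.7, 35.4, 474]
side mat [ 0.529 -0.123  0.003] [537.7, -129.3, -7.1, 185.0, 111.6, 3.5, 728]
side low [ 0.473 -0.309  0.085] [473.6, -344.2, -21.7, 162.3, 73.1, 79.8, 326]
side can [0.729 0.267 0.188] [730.3, 267.7, -60.6, 61.8, 57.8, 190.5, 234]
side tin [ 0.411 -0.017  0.072] [411.1, -22.3, -83.7, 71.6, 68.1, 69.9, 216]
side sock [ 0.72  -0.008  0.081] [797.3, -54.9, 52.9, 114.4, 53.4, 80.6, 76]
side mug [0.644 0.434 0.05 ] [635.0, 471.0, -50.5, 82.7, 78.2, 88.8, 197]
side rotor [ 0.674 -0.333  0.045] [671.0, -345.8, -52.6, 110.1, 109.3, 45.0, 320]
```

```bash
cat >> h.py <<'E'
def psi(s): x=R.from_quat(s["tcp_rot"]).as_matrix()[:,0]; return np.degrees(np.arctan2(x[1],x[0]))
def go(x,y,z,a):
    """print tool-frame shift (mm) and spin (deg) to world mm target with long-axis angle a"""
    s=get_state(); M=R.from_quat(s["tcp_rot"]).as_matrix(); p=np.array(s["eef_pos"])*1000
    d=M.T@(np.array([x,y,z])-p); sp=-((a-psi(s)+90)%180-90)
    print("at",p.round(1),"psi %.1f"%psi(s),"tilt",M[:2,2].round(3),"shift",d.round(1),"spin %.1f"%sp,"q6 %.2f q1 %.2f"%(s["qpos"][5],s["qpos"][0]),"t",round(s["time"],1))
E
python3 - <<'E'
from h import *
go(425,320,380,-23)
s,c=grab("wrist"); print(c["mount"],c["fx"],c["cx"],c["cy"])
E
```

```text
at [167.3 653.4 244. ] psi 165.6 tilt [-0.001 -0.002] shift [-332.3 -259.3 -135.5] spin 8.6 q6 -0.15 q1 1.17 t 0.1
[[ 7.40063662e-04  9.49256147e-01  3.14503130e-01  8.11992963e-02]
 [ 9.99999609e-01 -5.50453897e-04 -6.91699403e-04 -3.25582467e-04]
 [-4.83480437e-04  3.14503519e-01 -9.49256184e-01 -1.29048179e-01]
 [ 0.00000000e+00  0.00000000e+00  0.00000000e+00  1.00000000e+00]] 349.7212954710886 287.79274717575254 205.48442843151827
```

>>> {"fn": "step_arm", "kwargs": {
  "commands": [
    {"gripper": -1, "z": -37},
    {"gripper": -1, "z": -37},
    {"gripper": -1, "x": -38, "y": -30},
    {"gripper": -1, "x": -38, "y": -30},
    {"gripper": -1, "x": -38, "y": -30},
    {"gripper": -1, "x": -38, "y": -30},
    {"gripper": -1, "x": -38, "y": -30},
    {"gripper": -1, "x": -38, "y": -30},
    {"gripper": -1, "x": -38, "y": -30},
    {"gripper": -1, "x": -38, "y": -30}
  ],
  "force": 60
}}

```text
invalid input
```

>>> {"fn": "step_arm", "kwargs": {
  "commands": [
    {"gripper": -1, "x": -28, "y": -19},
    {"gripper": -1, "spin": 4.3},
    {"gripper": -1, "spin": 4.3},
    {"gripper": -1},
    {"gripper": -1},
    {"gripper": -1},
    {"gripper": -1},
    {"gripper": -1},
    {"gripper": -1},
    {"gripper": -1}
  ]
}}

```text
invalid input
```

```bash
python3 - <<'E'
from h import *
go(425,320,320,-23)
s,c=grab("wrist"); p,_=cloud("wrist",(s,c)); cv2.imwrite("pics/w1.png",c["color"][...,::-1]); np.savez("w1.npz",p=p,c=c["color"])
print(seg(p,c,.165,(.425,.32),tol=.004),seg(p,c,.165,(.425,.32),tol=.015))
E
```

```text
at [167.3 653.4 244.2] psi 165.6 tilt [-0.001 -0.002] shift [-332.4 -259.2  -75.4] spin 8.6 q6 -0.15 q1 1.17 t 0.1
None None
```

View pics/w1.png

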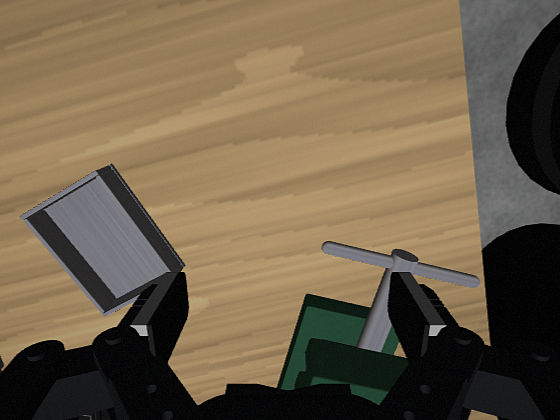

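The wrist view shows only the tray, the vise and my fingers, because both move calls were refused. I'll resend them with every key filled in.

>>> {"fn": "step_arm", "kwargs": {
  "commands": [
    {"gripper": -1, "x": 0, "y": 0, "z": -37, "spin": 0},
    {"gripper": -1, "x": 0, "y": 0, "z": -37, "spin": 0},
    {"gripper": -1, "x": -38, "y": -30, "z": 0, "spin": 0},
    {"gripper": -1, "x": -38, "y": -30, "z": 0, "spin": 0},
    {"gripper": -1, "x": -38, "y": -30, "z": 0, "spin": 0},
    {"gripper": -1, "x": -38, "y": -30, "z": 0, "spin": 0},
    {"gripper": -1, "x": -38, "y": -30, "z": 0, "spin": 0},
    {"gripper": -1, "x": -38, "y": -30, "z": 0, "spin": 0},
    {"gripper": -1, "x": -38, "y": -30, "z": 0, "spin": 0},
    {"gripper": -1, "x": -38, "y": -30, "z": 0, "spin": 0}
  ],
  "force": 60
}}

```text
time: 1.2
eef_pos: [0.4031, 0.3442, 0.3193]
tcp_rot: [0.125, 0.992, 0.0, 0.0]
contact_force: [0.8, 0.2, 0.2]
opening: 0.998
finger_force: 0.0
```

>>> {"fn": "step_arm", "kwargs": {
  "commands": [
    {"gripper": -1, "x": -28, "y": -19, "z": 0, "spin": 0},
    {"gripper": -1, "x": 0, "y": 0, "z": 0, "spin": 4.3},
    {"gripper": -1, "x": 0, "y": 0, "z": 0, "spin": 4.3},
    {"gripper": -1, "x": 0, "y": 0, "z": 0, "spin": 0},
    {"gripper": -1, "x": 0, "y": 0, "z": 0, "spin": 0},
    {"gripper": -1, "x": 0, "y": 0, "z": 0, "spin": 0},
    {"gripper": -1, "x": 0, "y": 0, "z": 0, "spin": 0},
    {"gripper": -1, "x": 0, "y": 0, "z": 0, "spin": 0},
    {"gripper": -1, "x": 0, "y": 0, "z": 0, "spin": 0},
    {"gripper": -1, "x": 0, "y": 0, "z": 0, "spin": 0}
  ]
}}

```text
time: 2.2
eef_pos: [0.4248, 0.3207, 0.3193]
tcp_rot: [0.199, 0.98, -0.0, -0.0]
contact_force: [0.3, -0.4, 0.2]
opening: 1.004
finger_force: 0.0
```

```bash
python3 - <<'E'
from h import *
go(425,320,320,-23)
s,c=grab("wrist"); p,_=cloud("wrist",(s,c)); cv2.imwrite("pics/w2.png",c["color"][...,::-1]); np.savez("w2.npz",p=p,c=c["color"])
print(seg(p,c,.165,(.425,.32),tol=.004),seg(p,c,.172,(.425,.32),tol=.002),seg(p,c,.165,(.425,.32),tol=.015))
E
```

```text
at [424.8 320.7 319.3] psi 157.1 tilt [-0. -0.] shift [-0.5 -0.5 -0.7] spin 0.1 q6 -0.71 q1 0.46 t 2.2
[422.7, 320.3, -22.8, 156.9, 60.1, 165.5, 11591] [378.5, 339.1, -67.1, 18.6, 18.2, 172.0, 423] [422.8, 320.2, -22.8, 157.1, 60.1, 165.5, 12542]
```

View pics/w2.png

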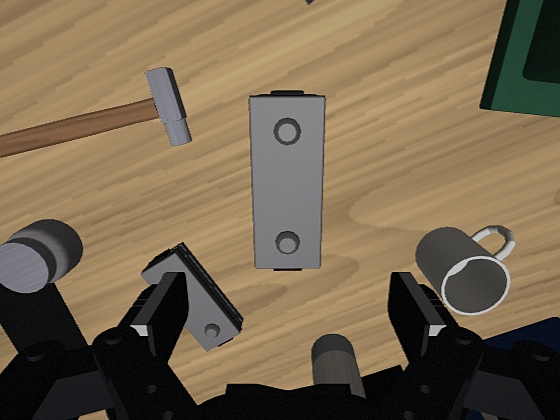

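The wrist view shows the tall lid centred at (287,181), with its lugs at (287,131) and (287,242). It measures 157x60 mm over the latches, as expected. Now over to the low stack.

```bash
python3 - <<'E'
from h import *
go(476,-348,240,-22)
E
```

```text
at [424.8 320.6 319.3] psi 157.0 tilt [-0. -0.] shift [-307.9 -595.7   79.3] spin -1.0 q6 -0.71 q1 0.46 t 2.2
```

>>> {"fn": "step_arm", "kwargs": {
  "commands": [
    {"gripper": -1, "x": -19, "y": -37, "z": 0, "spin": 0},
    {"gripper": -1, "x": -19, "y": -37, "z": 0, "spin": 0},
    {"gripper": -1, "x": -19, "y": -37, "z": 0, "spin": 0},
    {"gripper": -1, "x": -19, "y": -37, "z": 0, "spin": 0},
    {"gripper": -1, "x": -19, "y": -37, "z": 0, "spin": 0},
    {"gripper": -1, "x": -19, "y": -37, "z": 0, "spin": 0},
    {"gripper": -1, "x": -19, "y": -37, "z": 0, "spin": 0},
    {"gripper": -1, "x": -19, "y": -37, "z": 0, "spin": 0},
    {"gripper": -1, "x": -19, "y": -37, "z": 0, "spin": 0},
    {"gripper": -1, "x": -19, "y": -37, "z": 0, "spin": 0}
  ]
}}

```text
time: 3.25
eef_pos: [0.4552, -0.0959, 0.3196]
tcp_rot: [0.199, 0.98, -0.0, 0.0]
contact_force: [1.6, 0.4, -0.4]
opening: 1.0
finger_force: 0.0
```

>>> {"fn": "step_arm", "kwargs": {
  "commands": [
    {"gripper": -1, "x": -20, "y": -38, "z": 0, "spin": 0},
    {"gripper": -1, "x": -20, "y": -38, "z": 0, "spin": 0},
    {"gripper": -1, "x": -20, "y": -38, "z": 0, "spin": 0},
    {"gripper": -1, "x": -20, "y": -38, "z": 0, "spin": 0},
    {"gripper": -1, "x": -20, "y": -38, "z": 20, "spin": 0},
    {"gripper": -1, "x": -18, "y": -36, "z": 40, "spin": -1},
    {"gripper": -1, "x": 0, "y": 0, "z": 19, "spin": 0},
    {"gripper": -1, "x": 0, "y": 0, "z": 0, "spin": 0},
    {"gripper": -1, "x": 0, "y": 0, "z": 0, "spin": 0},
    {"gripper": -1, "x": 0, "y": 0, "z": 0, "spin": 0}
  ]
}}

```text
time: 4.25
eef_pos: [0.4763, -0.3436, 0.2473]
tcp_rot: [0.19, 0.982, -0.001, 0.001]
contact_force: [0.1, -0.2, 0.7]
opening: 1.001
finger_force: 0.0
```

```bash
python3 - <<'E'
from h import *
go(476,-348,240,-22)
s,c=grab("wrist"); p,_=cloud("wrist",(s,c)); cv2.imwrite("pics/w3.png",c["color"][...,::-1])
r=seg(p,c,.08,(.476,-.348),tol=.004);print(r)
# opening: fingers down to TCP z=60 (grasp pt 65+)
go(r[0],r[1],58,r[2])
E
```

```text
at [ 476.3 -343.6  247.3] psi 158.1 tilt [ 0.002 -0.002] shift [-1.3 -4.2  7.3] spin 0.1 q6 -1.99 q1 -0.80 t 4.2
[475.9, -348.6, -21.0, 157.2, 60.1, 80.4, 10606]
at [ 476.4 -343.5  247.5] psi 158.1 tilt [ 0.003 -0.003] shift [ -0.7  -4.6 189.5] spin -0.9 q6 -1.99 q1 -0.80 t 4.3
```

View pics/w3.png

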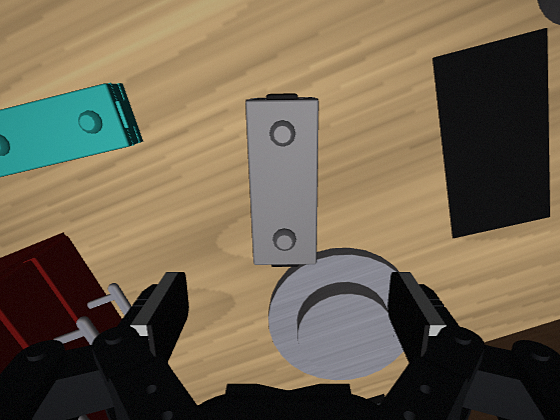

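The wrist view shows flat1's lid centred at (282,181), the mat at upper right (500,135), the rotor below and the turquoise decoy at left. The lid fit is 157x60 mm at z=80, so I can descend.

>>> {"fn": "step_arm", "kwargs": {
  "commands": [
    {"gripper": -1, "x": -0.7, "y": -4.6, "z": 0, "spin": -0.9},
    {"gripper": -1, "x": 0, "y": 0, "z": 30, "spin": 0},
    {"gripper": -1, "x": 0, "y": 0, "z": 30, "spin": 0},
    {"gripper": -1, "x": 0, "y": 0, "z": 30, "spin": 0},
    {"gripper": -1, "x": 0, "y": 0, "z": 30, "spin": 0},
    {"gripper": -1, "x": 0, "y": 0, "z": 30, "spin": 0},
    {"gripper": -1, "x": 0, "y": 0, "z": 20, "spin": 0},
    {"gripper": -1, "x": 0, "y": 0, "z": 0, "spin": 0},
    {"gripper": -1, "x": 0, "y": 0, "z": 0, "spin": 0},
    {"gripper": -1, "x": 0, "y": 0, "z": 0, "spin": 0}
  ]
}}

```text
time: 5.3
eef_pos: [0.4756, -0.3492, 0.0774]
tcp_rot: [0.183, 0.983, -0.001, 0.002]
contact_force: [0.4, -0.4, 0.0]
opening: 1.0
finger_force: 0.0
```

```bash
python3 - <<'E'
from h import *
go(475.9,-348.6,60,-21)
E
```

```text
at [ 475.6 -349.2   77.4] psi 159.0 tilt [ 0.003 -0.003] shift [-0.   0.7 17.4] spin -0.0 q6 -2.01 q1 -0.81 t 5.3
```

>>> {"fn": "step_arm", "kwargs": {
  "commands": [
    {"gripper": -1, "x": 0, "y": 0.7, "z": 17, "spin": 0},
    {"gripper": -1, "x": 0, "y": 0, "z": 0, "spin": 0},
    {"gripper": 1, "x": 0, "y": 0, "z": 0, "spin": 0},
    {"gripper": 1, "x": 0, "y": 0, "z": 0, "spin": 0},
    {"gripper": 1, "x": 0, "y": 0, "z": 0, "spin": 0},
    {"gripper": 1, "x": 0, "y": 0, "z": 0, "spin": 0},
    {"gripper": 1, "x": 0, "y": 0, "z": 0, "spin": 0},
    {"gripper": 1, "x": 0, "y": 0, "z": 0, "spin": 0},
    {"gripper": 1, "x": 0, "y": 0, "z": 0, "spin": 0},
    {"gripper": 1, "x": 0, "y": 0, "z": 0, "spin": 0}
  ],
  "force": 60
}}

```text
time: 6.3
eef_pos: [0.4755, -0.3483, 0.0598]
tcp_rot: [0.183, 0.983, -0.001, 0.001]
contact_force: [-0.5, -0.1, 5.5]
opening: 0.691
finger_force: 67.5
```

```bash
python3 - <<'E'
from h import *
go(475.9,-348.6,140,-21)
go(535.5,-130,140,-8)
E
```

```text
at [ 475.5 -348.3   59.8] psi 158.9 tilt [ 0.002 -0.002] shift [ -0.7  -0.3 -80.2] spin -0.1 q6 -2.01 q1 -0.80 t 6.3
at [ 475.5 -348.3   59.8] psi 158.9 tilt [ 0.002 -0.002] shift [ 22.3 225.1 -80.5] spin -13.1 q6 -2.01 q1 -0.80 t 6.3
```

>>> {"fn": "step_arm", "kwargs": {
  "commands": [
    {"gripper": 1, "x": 0, "y": 0, "z": -10, "spin": 0},
    {"gripper": 1, "x": 0, "y": 0, "z": -30, "spin": 0},
    {"gripper": 1, "x": 0, "y": 0, "z": -40, "spin": 0},
    {"gripper": 1, "x": 3, "y": 30, "z": 0, "spin": 0},
    {"gripper": 1, "x": 3, "y": 30, "z": 0, "spin": 0},
    {"gripper": 1, "x": 4, "y": 40, "z": 0, "spin": 0},
    {"gripper": 1, "x": 4, "y": 40, "z": 0, "spin": 0},
    {"gripper": 1, "x": 4, "y": 40, "z": 0, "spin": 0},
    {"gripper": 1, "x": 4, "y": 40, "z": 0, "spin": 0},
    {"gripper": 1, "x": 0, "y": 5, "z": 0, "spin": 0}
  ]
}}

```text
time: 7.3
eef_pos: [0.5345, -0.1254, 0.1372]
tcp_rot: [0.181, 0.984, 0.001, -0.001]
contact_force: [-0.1, 0.2, -2.6]
opening: 0.693
finger_force: 66.7
```

>>> {"fn": "step_arm", "kwargs": {
  "commands": [
    {"gripper": 1, "x": 0, "y": 0, "z": 0, "spin": -6.5},
    {"gripper": 1, "x": 0, "y": 0, "z": 0, "spin": -6.6},
    {"gripper": 1, "x": 0, "y": 0, "z": 30, "spin": 0},
    {"gripper": 1, "x": 0, "y": 0, "z": 30, "spin": 0},
    {"gripper": 1, "x": 0, "y": 0, "z": 20, "spin": 0},
    {"gripper": 1, "x": 0, "y": 0, "z": 0, "spin": 0},
    {"gripper": 1, "x": 0, "y": 0, "z": 0, "spin": 0},
    {"gripper": 1, "x": 0, "y": 0, "z": 0, "spin": 0},
    {"gripper": 1, "x": 0, "y": 0, "z": 0, "spin": 0},
    {"gripper": 1, "x": 0, "y": 0, "z": 0, "spin": 0}
  ]
}}

```text
time: 8.3
eef_pos: [0.5358, -0.1299, 0.0594]
tcp_rot: [0.069, 0.998, -0.0, 0.001]
contact_force: [0.1, 0.6, -2.2]
opening: 0.693
finger_force: 66.7
```

```bash
python3 - <<'E'
from h import *
go(535.5,-130,18,-8); s=get_state(); print(s["opening"],s["finger_force"],s["contact_force"])
sc=cloud("scene"); print(seg(*sc,.045,(.476,-.348)))
s,c=grab("side"); cv2.imwrite("pics/s2.png",c["color"][...,::-1])
E
```

```text
at [ 535.8 -129.9   59.4] psi 172.0 tilt [ 0.002 -0.001] shift [ 0.4 -0.1 41.4] spin 0.0 q6 -1.85 q1 -0.42 t 8.3
0.6932038635190101 66.65614053723402 [ 0.13173646  0.57165818 -2.19195751]
[478.8, -350.8, -20.5, 157.1, 62.3, 43.8, 960]
```

View pics/s2.png

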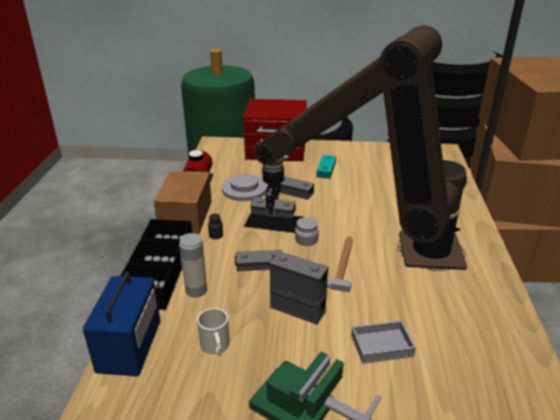

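The side view shows flat1 held over the mat at (272,207), with low still in place at (294,187). I'll set flat1 down.

>>> {"fn": "step_arm", "kwargs": {
  "commands": [
    {"gripper": 1, "x": 0, "y": 0, "z": 20, "spin": 0},
    {"gripper": 1, "x": 0, "y": 0, "z": 12, "spin": 0},
    {"gripper": 1, "x": 0, "y": 0, "z": 5, "spin": 0},
    {"gripper": 1, "x": 0, "y": 0, "z": 3, "spin": 0},
    {"gripper": 1, "x": 0, "y": 0, "z": 0.5, "spin": 0},
    {"gripper": 1, "x": 0, "y": 0, "z": 0, "spin": 0},
    {"gripper": -1, "x": 0, "y": 0, "z": 0, "spin": 0},
    {"gripper": -1, "x": 0, "y": 0, "z": 0, "spin": 0},
    {"gripper": -1, "x": 0, "y": 0, "z": 0, "spin": 0},
    {"gripper": -1, "x": 0, "y": 0, "z": 0, "spin": 0}
  ]
}}

```text
time: 9.4
eef_pos: [0.5354, -0.1297, 0.018]
tcp_rot: [0.07, 0.998, -0.0, 0.0]
contact_force: [-0.1, 0.1, -0.7]
opening: 0.998
finger_force: 0.0
```

>>> {"fn": "step_arm", "kwargs": {
  "commands": [
    {"gripper": -1, "x": 0, "y": 0, "z": -30, "spin": 0},
    {"gripper": -1, "x": 0, "y": 0, "z": -40, "spin": 0},
    {"gripper": -1, "x": 0, "y": 0, "z": -40, "spin": 0},
    {"gripper": -1, "x": 0, "y": 0, "z": -40, "spin": 0},
    {"gripper": -1, "x": 0, "y": 0, "z": -40, "spin": 0},
    {"gripper": -1, "x": 0, "y": 0, "z": 0, "spin": 0},
    {"gripper": -1, "x": 0, "y": 0, "z": 0, "spin": 0},
    {"gripper": -1, "x": 0, "y": 0, "z": 0, "spin": 0},
    {"gripper": -1, "x": 0, "y": 0, "z": 0, "spin": 0},
    {"gripper": -1, "x": 0, "y": 0, "z": 0, "spin": 0}
  ]
}}

```text
time: 10.4
eef_pos: [0.5343, -0.1293, 0.2058]
tcp_rot: [0.07, 0.998, 0.001, -0.001]
contact_force: [-1.5, 0.6, -0.1]
opening: 1.001
finger_force: 0.0
```

```bash
python3 - <<'E'
from h import *
p,c=cloud("wrist"); r=seg(p,c,.038,(.5355,-.13),tol=.004); print(r)
go(476,-348.5,210,-21)
E
```

```text
[535.9, -130.2, -8.0, 157.0, 60.1, 38.5, 10507]
at [ 534.5 -129.4  206.1] psi 172.0 tilt [-0.002  0.001] shift [  27.5 -225.1   -4. ] spin 13.0 q6 -1.85 q1 -0.42 t 10.4
```

>>> {"fn": "step_arm", "kwargs": {
  "commands": [
    {"gripper": -1, "x": 4.5, "y": -37, "z": 0, "spin": 0},
    {"gripper": -1, "x": 4.5, "y": -37, "z": 0, "spin": 0},
    {"gripper": -1, "x": 4.5, "y": -37, "z": 0, "spin": 0},
    {"gripper": -1, "x": 4.5, "y": -37, "z": 0, "spin": 0},
    {"gripper": -1, "x": 4.5, "y": -37, "z": 0, "spin": 0},
    {"gripper": -1, "x": 5, "y": -40, "z": 0, "spin": 0},
    {"gripper": -1, "x": 0, "y": 0, "z": 0, "spin": 6.5},
    {"gripper": -1, "x": 0, "y": 0, "z": 0, "spin": 6.5},
    {"gripper": -1, "x": 0, "y": 0, "z": 0, "spin": 0},
    {"gripper": -1, "x": 0, "y": 0, "z": 0, "spin": 0}
  ]
}}

```text
time: 11.45
eef_pos: [0.4765, -0.3484, 0.207]
tcp_rot: [0.181, 0.984, 0.0, -0.0]
contact_force: [-0.1, 0.7, -0.1]
opening: 0.996
finger_force: 0.0
```

>>> {"fn": "step_arm", "kwargs": {
  "commands": [
    {"gripper": -1, "x": 0, "y": 0, "z": 0, "spin": 0},
    {"gripper": -1, "x": 0, "y": 0, "z": 0, "spin": 0},
    {"gripper": -1, "x": 0, "y": 0, "z": 0, "spin": 0},
    {"gripper": -1, "x": 0, "y": 0, "z": 0, "spin": 0},
    {"gripper": -1, "x": 0, "y": 0, "z": 0, "spin": 0},
    {"gripper": -1, "x": 0, "y": 0, "z": -20, "spin": 0},
    {"gripper": -1, "x": 0, "y": 0, "z": -30, "spin": 0},
    {"gripper": -1, "x": 0, "y": 0, "z": -30, "spin": 0},
    {"gripper": -1, "x": 0, "y": 0, "z": -30, "spin": 0},
    {"gripper": -1, "x": 0, "y": 0, "z": 0, "spin": 0}
  ]
}}

```text
time: 12.45
eef_pos: [0.4782, -0.3501, 0.3238]
tcp_rot: [0.182, 0.983, -0.003, 0.004]
contact_force: [0.4, -1.0, 0.6]
opening: 0.999
finger_force: 0.0
```

```bash
python3 - <<'E'
from h import *
p,c=cloud("wrist"); r=seg(p,c,.045,(.476,-.348),tol=.004); print(r)
go(422.8,320.2,310,-22.8)
E
```

```text
[476.0, -348.6, -21.1, 157.4, 60.2, 45.5, 6102]
at [ 477.4 -349.4  320.8] psi 159.0 tilt [ 0.004 -0.004] shift [290.6 605.8   7.7] spin 1.8 q6 -2.01 q1 -0.80 t 12.5
```

>>> {"fn": "step_arm", "kwargs": {
  "commands": [
    {"gripper": -1, "x": 18, "y": 38, "z": 0, "spin": 0},
    {"gripper": -1, "x": 18, "y": 38, "z": 0, "spin": 0},
    {"gripper": -1, "x": 18, "y": 38, "z": 0, "spin": 0},
    {"gripper": -1, "x": 18, "y": 38, "z": 0, "spin": 0},
    {"gripper": -1, "x": 18, "y": 38, "z": 0, "spin": 0},
    {"gripper": -1, "x": 18, "y": 38, "z": 0, "spin": 0},
    {"gripper": -1, "x": 18, "y": 38, "z": 0, "spin": 0},
    {"gripper": -1, "x": 18, "y": 38, "z": 0, "spin": 0},
    {"gripper": -1, "x": 18, "y": 38, "z": 0, "spin": 0},
    {"gripper": -1, "x": 18, "y": 38, "z": 0, "spin": 0}
  ]
}}

```text
time: 13.5
eef_pos: [0.4434, 0.0723, 0.3158]
tcp_rot: [0.182, 0.983, -0.0, -0.001]
contact_force: [1.3, 0.0, 0.3]
opening: 1.001
finger_force: 0.0
```

>>> {"fn": "step_arm", "kwargs": {
  "commands": [
    {"gripper": -1, "x": 18, "y": 38, "z": 0, "spin": 0},
    {"gripper": -1, "x": 18, "y": 38, "z": 0, "spin": 0},
    {"gripper": -1, "x": 18, "y": 38, "z": 0, "spin": 0},
    {"gripper": -1, "x": 18, "y": 38, "z": 0, "spin": 0},
    {"gripper": -1, "x": 18, "y": 38, "z": 0, "spin": 0},
    {"gripper": -1, "x": 20, "y": 36, "z": 0, "spin": 0},
    {"gripper": -1, "x": 0, "y": 0, "z": 0, "spin": 1.8},
    {"gripper": -1, "x": 0, "y": 0, "z": 0, "spin": 0},
    {"gripper": -1, "x": 0, "y": 0, "z": 0, "spin": 0},
    {"gripper": -1, "x": 0, "y": 0, "z": 0, "spin": 0}
  ]
}}

```text
time: 14.5
eef_pos: [0.4227, 0.3203, 0.3169]
tcp_rot: [0.198, 0.98, -0.0, -0.0]
contact_force: [-0.0, 0.0, -0.0]
opening: 1.0
finger_force: 0.0
```

```bash
python3 - <<'E'
from h import *
p,c=cloud("wrist"); r=seg(p,c,.165,(.4228,.32),tol=.004); print(r)
go(r[0],r[1],140,r[2])
E
```

```text
[422.5, 320.4, -22.8, 157.1, 60.1, 165.5, 11691]
at [422.8 320.2 317.2] psi 157.2 tilt [-0.001 -0.   ] shift [3.000e-01 1.000e-01 1.772e+02] spin -0.0 q6 -0.72 q1 0.46 t 14.6
```

>>> {"fn": "step_arm", "kwargs": {
  "commands": [
    {"gripper": -1, "x": 0.3, "y": 0, "z": 32, "spin": 0},
    {"gripper": -1, "x": 0, "y": 0, "z": 35, "spin": 0},
    {"gripper": -1, "x": 0, "y": 0, "z": 35, "spin": 0},
    {"gripper": -1, "x": 0, "y": 0, "z": 35, "spin": 0},
    {"gripper": -1, "x": 0, "y": 0, "z": 30, "spin": 0},
    {"gripper": -1, "x": 0, "y": 0, "z": 15, "spin": 0},
    {"gripper": -1, "x": 0, "y": 0, "z": 0, "spin": 0},
    {"gripper": -1, "x": 0, "y": 0, "z": 0, "spin": 0},
    {"gripper": -1, "x": 0, "y": 0, "z": 0, "spin": 0},
    {"gripper": -1, "x": 0, "y": 0, "z": 0, "spin": 0}
  ]
}}

```text
time: 15.55
eef_pos: [0.4236, 0.3217, 0.1376]
tcp_rot: [0.197, 0.98, 0.001, 0.001]
contact_force: [0.4, 0.6, -0.9]
opening: 1.0
finger_force: 0.0
```

>>> {"fn": "step_arm", "kwargs": {
  "commands": [
    {"gripper": 1, "x": 0, "y": 0, "z": 0, "spin": 0},
    {"gripper": 1, "x": 0, "y": 0, "z": 0, "spin": 0},
    {"gripper": 1, "x": 0, "y": 0, "z": 0, "spin": 0},
    {"gripper": 1, "x": 0, "y": 0, "z": 0, "spin": 0},
    {"gripper": 1, "x": 0, "y": 0, "z": 0, "spin": 0},
    {"gripper": 1, "x": 0, "y": 0, "z": 0, "spin": 0},
    {"gripper": 1, "x": 0, "y": 0, "z": 0, "spin": 0},
    {"gripper": 1, "x": 0, "y": 0, "z": 0, "spin": 0},
    {"gripper": 1, "x": 0, "y": 0, "z": 0, "spin": 0},
    {"gripper": 1, "x": 0, "y": 0, "z": 0, "spin": 0}
  ],
  "force": 70
}}

```text
time: 16.55
eef_pos: [0.4229, 0.3213, 0.1366]
tcp_rot: [0.197, 0.98, 0.0, 0.001]
contact_force: [-0.8, -1.5, 5.8]
opening: 0.69
finger_force: 76.5
```

```bash
python3 - <<'E'
from h import *
go(422.5,320.4,250,-22.8)
E
```

```text
at [422.9 321.3 136.6] psi 157.2 tilt [0.001 0.   ] shift [-1.000e-01 -9.000e-01 -1.134e+02] spin 0.0 q6 -0.71 q1 0.46 t 16.6
```

>>> {"fn": "step_arm", "kwargs": {
  "commands": [
    {"gripper": 1, "x": 0, "y": 0, "z": -5, "spin": 0},
    {"gripper": 1, "x": 0, "y": 0, "z": -10, "spin": 0},
    {"gripper": 1, "x": 0, "y": 0, "z": -25, "spin": 0},
    {"gripper": 1, "x": 0, "y": 0, "z": -35, "spin": 0},
    {"gripper": 1, "x": 0, "y": 0, "z": -35, "spin": 0},
    {"gripper": 1, "x": 0, "y": 0, "z": -10, "spin": 0},
    {"gripper": 1, "x": 0, "y": 0, "z": 0, "spin": 0},
    {"gripper": 1, "x": -10, "y": -19, "z": 0, "spin": 0},
    {"gripper": 1, "x": -15, "y": -29, "z": 0, "spin": 0},
    {"gripper": 1, "x": -18, "y": -35, "z": 0, "spin": 0}
  ]
}}

```text
time: 17.55
eef_pos: [0.4282, 0.2272, 0.252]
tcp_rot: [0.196, 0.981, -0.001, -0.003]
contact_force: [0.1, -0.8, -4.1]
opening: 0.693
finger_force: 77.2
```

>>> {"fn": "step_arm", "kwargs": {
  "commands": [
    {"gripper": 1, "x": -18, "y": -35, "z": 0, "spin": 0},
    {"gripper": 1, "x": -18, "y": -35, "z": 0, "spin": 0},
    {"gripper": 1, "x": -18, "y": -35, "z": 0, "spin": 0},
    {"gripper": 1, "x": -18, "y": -35, "z": 0, "spin": 0},
    {"gripper": 1, "x": -18, "y": -35, "z": 0, "spin": 0},
    {"gripper": 1, "x": -18, "y": -35, "z": 0, "spin": 0},
    {"gripper": 1, "x": -18, "y": -35, "z": 0, "spin": 0},
    {"gripper": 1, "x": -18, "y": -35, "z": 0, "spin": 0},
    {"gripper": 1, "x": -18, "y": -35, "z": 0, "spin": 0},
    {"gripper": 1, "x": -18, "y": -35, "z": 0, "spin": 0}
  ]
}}

```text
time: 18.55
eef_pos: [0.4589, -0.1652, 0.2521]
tcp_rot: [0.198, 0.98, 0.001, -0.003]
contact_force: [1.4, 0.6, -3.0]
opening: 0.694
finger_force: 77.2
```

```bash
python3 - <<'E'
from h import *
go(476,-348.6,250,-21.1);s=get_state(); print(s["opening"],s["finger_force"],s["contact_force"])
sc=cloud("side"); print(seg(*sc,.07,(.4225,.3205)))
E
```

```text
at [ 458.9 -165.2  252.1] psi 157.2 tilt [-0.005  0.003] shift [ -86.8 -162.5    1.4] spin -1.7 q6 -1.73 q1 -0.55 t 18.6
0.6937411540271088 77.18783855438232 [ 1.39001751  0.61826308 -2.96327108]
[421.4, 322.3, -23.0, 157.2, 68.8, 70.3, 812]
```

>>> {"fn": "step_arm", "kwargs": {
  "commands": [
    {"gripper": 1, "x": -18, "y": -34, "z": 0, "spin": 0},
    {"gripper": 1, "x": -18, "y": -34, "z": 0, "spin": 0},
    {"gripper": 1, "x": -18, "y": -34, "z": 0, "spin": 0},
    {"gripper": 1, "x": -18, "y": -34, "z": 0, "spin": 0},
    {"gripper": 1, "x": -15, "y": -26, "z": 0, "spin": -1.7},
    {"gripper": 1, "x": 0, "y": 0, "z": 25, "spin": 0},
    {"gripper": 1, "x": 0, "y": 0, "z": 30, "spin": 0},
    {"gripper": 1, "x": 0, "y": 0, "z": 30, "spin": 0},
    {"gripper": 1, "x": 0, "y": 0, "z": 25, "spin": 0},
    {"gripper": 1, "x": 0, "y": 0, "z": 10, "spin": 0}
  ]
}}

```text
time: 19.6
eef_pos: [0.4751, -0.3443, 0.1289]
tcp_rot: [0.183, 0.983, 0.003, -0.005]
contact_force: [-0.7, 0.3, -4.5]
opening: 0.695
finger_force: 78.2
```

>>> {"fn": "step_arm", "kwargs": {
  "commands": [
    {"gripper": 1, "x": 0, "y": 0, "z": 0, "spin": 0},
    {"gripper": 1, "x": 0, "y": 0, "z": 0, "spin": 0},
    {"gripper": 1, "x": 0, "y": 0, "z": 0, "spin": 0},
    {"gripper": 1, "x": 0, "y": 0, "z": 0, "spin": 0},
    {"gripper": 1, "x": 0, "y": 0, "z": 0, "spin": 0},
    {"gripper": 1, "x": 0, "y": 0, "z": 0, "spin": 0},
    {"gripper": 1, "x": 0, "y": 0, "z": 0, "spin": 0},
    {"gripper": 1, "x": 0, "y": 0, "z": 0, "spin": 0},
    {"gripper": 1, "x": 0, "y": 0, "z": 0, "spin": 0},
    {"gripper": 1, "x": 0, "y": 0, "z": 0, "spin": 0}
  ]
}}

```text
time: 20.6
eef_pos: [0.4779, -0.3474, 0.1355]
tcp_rot: [0.183, 0.983, 0.0, -0.0]
contact_force: [0.1, 0.7, -3.7]
opening: 0.695
finger_force: 78.2
```

```bash
python3 - <<'E'
from h import *
go(476,-348.6,111.6,-21.1)
p,c=cloud("wrist"); 
for z in (.157,.159,.155,.12): print(z,seg(p,c,z,(.476,-.3486),tol=.004))
E
```

```text
at [ 477.9 -347.4  135.5] psi 158.9 tilt [-0.  0.] shift [ 1.4 -1.8 23.9] spin 0.0 q6 -2.00 q1 -0.80 t 20.6
0.157 [406.3, -320.5, 69.0, 60.5, 4.4, 160.0, 1510]
0.159 [406.6, -320.4, 69.0, 60.2, 5.0, 160.3, 1829]
0.155 [482.7, -309.3, 38.8, 13.0, 3.2, 155.3, 312]
0.12 [416.9, -297.9, 68.8, 6.8, 0.1, 123.0, 18]
```

```bash
python3 - <<'E'
from h import *
p,c=cloud("wrist"); 
for z,t in ((.1645,.003),(.171,.002)): print(z,seg(p,c,z,(.476,-.3486),tol=t))
E
```

```text
0.1645 [454.9, -339.2, -21.2, 101.3, 81.7, 164.4, 47975]
0.171 [433.0, -330.5, -66.6, 18.8, 18.6, 171.1, 2823]
```

>>> {"fn": "step_arm", "kwargs": {
  "commands": [
    {"gripper": 1, "x": 1.4, "y": -1.8, "z": 0, "spin": 0},
    {"gripper": 1, "x": 0, "y": 0, "z": 6, "spin": 0},
    {"gripper": 1, "x": 0, "y": 0, "z": 6, "spin": 0},
    {"gripper": 1, "x": 0, "y": 0, "z": 0, "spin": 0},
    {"gripper": 1, "x": 0, "y": 0, "z": 0, "spin": 0},
    {"gripper": 1, "x": 0, "y": 0, "z": 0, "spin": 0},
    {"gripper": 1, "x": 0, "y": 0, "z": 0, "spin": 0},
    {"gripper": 1, "x": 0, "y": 0, "z": 0, "spin": 0},
    {"gripper": 1, "x": 0, "y": 0, "z": 0, "spin": 0},
    {"gripper": 1, "x": 0, "y": 0, "z": 0, "spin": 0}
  ]
}}

```text
time: 21.7
eef_pos: [0.4761, -0.3487, 0.1237]
tcp_rot: [0.183, 0.983, -0.0, 0.0]
contact_force: [-0.7, -0.1, -4.4]
opening: 0.697
finger_force: 78.2
```

```bash
python3 - <<'E'
from h import *
go(476,-348.6,111.6,-21.1)
E
```

```text
at [ 476.1 -348.7  123.7] psi 158.9 tilt [ 0. -0.] shift [ 0.1  0.  12.1] spin 0.0 q6 -2.01 q1 -0.80 t 21.7
```

>>> {"fn": "step_arm", "kwargs": {
  "commands": [
    {"gripper": 1, "x": 0, "y": 0, "z": 2.5, "spin": 0},
    {"gripper": 1, "x": 0, "y": 0, "z": 2.5, "spin": 0},
    {"gripper": 1, "x": 0, "y": 0, "z": 2, "spin": 0},
    {"gripper": 1, "x": 0, "y": 0, "z": 2, "spin": 0},
    {"gripper": 1, "x": 0, "y": 0, "z": 1.5, "spin": 0},
    {"gripper": 1, "x": 0, "y": 0, "z": 1, "spin": 0},
    {"gripper": 1, "x": 0, "y": 0, "z": 0.5, "spin": 0},
    {"gripper": 1, "x": 0, "y": 0, "z": 0, "spin": 0},
    {"gripper": 1, "x": 0, "y": 0, "z": 0, "spin": 0},
    {"gripper": 1, "x": 0, "y": 0, "z": 0, "spin": 0}
  ]
}}

```text
time: 22.7
eef_pos: [0.4761, -0.3487, 0.1117]
tcp_rot: [0.183, 0.983, -0.0, 0.0]
contact_force: [0.0, -0.1, -3.6]
opening: 0.695
finger_force: 78.4
```

At 111.7 mm there is still no contact load, so the recesses went over the lugs freely. I'll release and inspect.

>>> {"fn": "step_arm", "kwargs": {
  "commands": [
    {"gripper": 1, "x": 0, "y": 0, "z": 0.5, "spin": 0},
    {"gripper": -1, "x": 0, "y": 0, "z": 0, "spin": 0},
    {"gripper": -1, "x": 0, "y": 0, "z": 0, "spin": 0},
    {"gripper": -1, "x": 0, "y": 0, "z": 0, "spin": 0},
    {"gripper": -1, "x": 0, "y": 0, "z": 0, "spin": 0},
    {"gripper": -1, "x": 0, "y": 0, "z": -30, "spin": 0},
    {"gripper": -1, "x": 0, "y": 0, "z": -40, "spin": 0},
    {"gripper": -1, "x": 0, "y": 0, "z": -40, "spin": 0},
    {"gripper": -1, "x": 0, "y": 0, "z": -40, "spin": 0},
    {"gripper": -1, "x": 0, "y": 0, "z": -10, "spin": 0}
  ]
}}

```text
time: 23.7
eef_pos: [0.4778, -0.3503, 0.2779]
tcp_rot: [0.183, 0.983, -0.003, 0.004]
contact_force: [0.6, 0.4, 0.2]
opening: 0.996
finger_force: 0.0
```

>>> {"fn": "step_arm", "kwargs": {
  "commands": [
    {"gripper": -1, "x": 0, "y": 0, "z": 0, "spin": 0},
    {"gripper": -1, "x": 0, "y": 0, "z": 0, "spin": 0},
    {"gripper": -1, "x": 0, "y": 0, "z": 0, "spin": 0},
    {"gripper": -1, "x": 0, "y": 0, "z": 0, "spin": 0},
    {"gripper": -1, "x": 0, "y": 0, "z": 0, "spin": 0},
    {"gripper": -1, "x": 0, "y": 0, "z": 0, "spin": 0},
    {"gripper": -1, "x": 0, "y": 0, "z": 0, "spin": 0},
    {"gripper": -1, "x": 0, "y": 0, "z": 0, "spin": 0},
    {"gripper": -1, "x": 0, "y": 0, "z": 0, "spin": 0},
    {"gripper": -1, "x": 0, "y": 0, "z": 0, "spin": 0}
  ]
}}

```text
time: 24.7
eef_pos: [0.4761, -0.3486, 0.2712]
tcp_rot: [0.183, 0.983, -0.0, 0.0]
contact_force: [-1.1, 0.5, -0.4]
opening: 0.999
finger_force: 0.0
```

```bash
python3 - <<'E'
from h import *
p,c=cloud("wrist"); print(seg(p,c,.140,(.476,-.3486),tol=.004))
go(535.9,-130.2,270,-8)
E
```

```text
[475.9, -349.3, -21.1, 156.6, 60.2, 140.5, 13332]
at [ 476.  -348.6  271.2] psi 158.9 tilt [ 0. -0.] shift [ 22.7 225.4   1.2] spin -13.1 q6 -2.01 q1 -0.80 t 24.8
```

The tall case's lid is at 140 mm, level and centred, so it is locked. Next is flat1 on the mat.

>>> {"fn": "step_arm", "kwargs": {
  "commands": [
    {"gripper": -1, "x": 3.7, "y": 37, "z": 0, "spin": 0},
    {"gripper": -1, "x": 3.8, "y": 37, "z": 0, "spin": 0},
    {"gripper": -1, "x": 3.8, "y": 38, "z": 0, "spin": 0},
    {"gripper": -1, "x": 3.8, "y": 38, "z": 0, "spin": 0},
    {"gripper": -1, "x": 3.8, "y": 38, "z": 0, "spin": 0},
    {"gripper": -1, "x": 3.8, "y": 37.4, "z": 30, "spin": 0},
    {"gripper": -1, "x": 0, "y": 0, "z": 40, "spin": -6.5},
    {"gripper": -1, "x": 0, "y": 0, "z": 40, "spin": -6.6},
    {"gripper": -1, "x": 0, "y": 0, "z": 40, "spin": 0},
    {"gripper": -1, "x": 0, "y": 0, "z": 30, "spin": 0}
  ]
}}

```text
time: 25.75
eef_pos: [0.5348, -0.1294, 0.0886]
tcp_rot: [0.069, 0.998, 0.0, -0.001]
contact_force: [0.2, -0.9, 0.6]
opening: 1.002
finger_force: 0.0
```

>>> {"fn": "step_arm", "kwargs": {
  "commands": [
    {"gripper": -1, "x": 0, "y": 0, "z": 0, "spin": 0},
    {"gripper": -1, "x": 0, "y": 0, "z": 0, "spin": 0},
    {"gripper": -1, "x": 0, "y": 0, "z": 0, "spin": 0},
    {"gripper": -1, "x": 0, "y": 0, "z": 0, "spin": 0},
    {"gripper": -1, "x": 0, "y": 0, "z": 0, "spin": 0},
    {"gripper": -1, "x": 0, "y": 0, "z": 0, "spin": 0},
    {"gripper": -1, "x": 0, "y": 0, "z": 0, "spin": 0},
    {"gripper": -1, "x": 0, "y": 0, "z": 0, "spin": 0},
    {"gripper": -1, "x": 0, "y": 0, "z": 0, "spin": 0},
    {"gripper": -1, "x": 0, "y": 0, "z": 0, "spin": 0}
  ]
}}

```text
time: 26.75
eef_pos: [0.5358, -0.1301, 0.091]
tcp_rot: [0.069, 0.998, 0.0, -0.0]
contact_force: [-1.2, 0.2, -0.2]
opening: 1.003
finger_force: 0.0
```

```bash
python3 - <<'E'
from h import *
go(535.9,-130.2,18,-8)
E
```

```text
at [ 535.8 -130.1   91. ] psi 172.0 tilt [-0.  0.] shift [-0.1 -0.1 73. ] spin 0.0 q6 -1.85 q1 -0.42 t 26.8
```

>>> {"fn": "step_arm", "kwargs": {
  "commands": [
    {"gripper": -1, "x": 0, "y": 0, "z": 30, "spin": 0},
    {"gripper": -1, "x": 0, "y": 0, "z": 25, "spin": 0},
    {"gripper": -1, "x": 0, "y": 0, "z": 12, "spin": 0},
    {"gripper": -1, "x": 0, "y": 0, "z": 5, "spin": 0},
    {"gripper": -1, "x": 0, "y": 0, "z": 0, "spin": 0},
    {"gripper": -1, "x": 0, "y": 0, "z": 0, "spin": 0},
    {"gripper": -1, "x": 0, "y": 0, "z": 0, "spin": 0},
    {"gripper": 1, "x": 0, "y": 0, "z": 0, "spin": 0},
    {"gripper": 1, "x": 0, "y": 0, "z": 0, "spin": 0},
    {"gripper": 1, "x": 0, "y": 0, "z": 0, "spin": 0}
  ]
}}

```text
time: 27.75
eef_pos: [0.5367, -0.1305, 0.0201]
tcp_rot: [0.069, 0.998, -0.0, 0.001]
contact_force: [-0.3, 0.3, 2.5]
opening: 0.69
finger_force: 77.9
```

>>> {"fn": "step_arm", "kwargs": {
  "commands": [
    {"gripper": 1, "x": 0, "y": 0, "z": 0, "spin": 0},
    {"gripper": 1, "x": 0, "y": 0, "z": 0, "spin": 0},
    {"gripper": 1, "x": 0, "y": 0, "z": 0, "spin": 0},
    {"gripper": 1, "x": 0, "y": 0, "z": 0, "spin": 0},
    {"gripper": 1, "x": 0, "y": 0, "z": 0, "spin": 0},
    {"gripper": 1, "x": 0, "y": 0, "z": 0, "spin": 0},
    {"gripper": 1, "x": 0, "y": 0, "z": 0, "spin": 0},
    {"gripper": 1, "x": 0, "y": 0, "z": 0, "spin": 0},
    {"gripper": 1, "x": 0, "y": 0, "z": 0, "spin": 0},
    {"gripper": 1, "x": 0, "y": 0, "z": 0, "spin": 0}
  ],
  "force": 60
}}

```text
time: 28.75
eef_pos: [0.5367, -0.1305, 0.0201]
tcp_rot: [0.07, 0.998, -0.0, 0.001]
contact_force: [-0.7, 0.2, 5.5]
opening: 0.694
finger_force: 77.9
```

```bash
python3 - <<'E'
from h import *
go(422.5,320.4,180,-22.8)
E
```

```text
at [ 536.7 -130.5   20.1] psi 172.0 tilt [ 0.002 -0.001] shift [ 175.4  430.6 -160.3] spin 14.8 q6 -1.85 q1 -0.42 t 28.8
```

>>> {"fn": "step_arm", "kwargs": {
  "commands": [
    {"gripper": 1, "x": 0, "y": 0, "z": -8, "spin": 0},
    {"gripper": 1, "x": 0, "y": 0, "z": -25, "spin": 0},
    {"gripper": 1, "x": 0, "y": 0, "z": -40, "spin": 0},
    {"gripper": 1, "x": 0, "y": 0, "z": -40, "spin": 0},
    {"gripper": 1, "x": 7, "y": 18, "z": -30, "spin": 0},
    {"gripper": 1, "x": 12, "y": 30, "z": -10, "spin": 0},
    {"gripper": 1, "x": 15, "y": 37, "z": 0, "spin": 0},
    {"gripper": 1, "x": 15, "y": 37, "z": 0, "spin": 0},
    {"gripper": 1, "x": 15, "y": 37, "z": 0, "spin": 0},
    {"gripper": 1, "x": 15, "y": 37, "z": 0, "spin": 0}
  ]
}}

```text
time: 29.75
eef_pos: [0.4831, 0.0763, 0.1711]
tcp_rot: [0.07, 0.998, -0.0, -0.001]
contact_force: [0.5, -0.5, -2.4]
opening: 0.687
finger_force: 77.2
```

>>> {"fn": "step_arm", "kwargs": {
  "commands": [
    {"gripper": 1, "x": 15, "y": 37, "z": 0, "spin": 0},
    {"gripper": 1, "x": 15, "y": 37, "z": 0, "spin": 0},
    {"gripper": 1, "x": 15, "y": 37, "z": 0, "spin": 0},
    {"gripper": 1, "x": 15, "y": 37, "z": 0, "spin": 0},
    {"gripper": 1, "x": 15, "y": 37, "z": 0, "spin": 0},
    {"gripper": 1, "x": 13, "y": 30, "z": 0, "spin": 0},
    {"gripper": 1, "x": 8, "y": 20, "z": 0, "spin": 5},
    {"gripper": 1, "x": 0, "y": 0, "z": 0, "spin": 5},
    {"gripper": 1, "x": 0, "y": 0, "z": 0, "spin": 4.8},
    {"gripper": 1, "x": 0, "y": 0, "z": 0, "spin": 0}
  ]
}}

```text
time: 30.75
eef_pos: [0.4212, 0.3208, 0.1709]
tcp_rot: [0.197, 0.98, -0.001, -0.001]
contact_force: [0.5, 0.1, -2.5]
opening: 0.691
finger_force: 77.1
```

>>> {"fn": "step_arm", "kwargs": {
  "commands": [
    {"gripper": 1, "x": 0, "y": 0, "z": 15, "spin": 0},
    {"gripper": 1, "x": 0, "y": 0, "z": 20, "spin": 0},
    {"gripper": 1, "x": 0, "y": 0, "z": 15, "spin": 0},
    {"gripper": 1, "x": 0, "y": 0, "z": 0, "spin": 0},
    {"gripper": 1, "x": 0, "y": 0, "z": 0, "spin": 0},
    {"gripper": 1, "x": 0, "y": 0, "z": 0, "spin": 0},
    {"gripper": 1, "x": 0, "y": 0, "z": 0, "spin": 0},
    {"gripper": 1, "x": 0, "y": 0, "z": 0, "spin": 0},
    {"gripper": 1, "x": 0, "y": 0, "z": 0, "spin": 0},
    {"gripper": 1, "x": 0, "y": 0, "z": 0, "spin": 0}
  ]
}}

```text
time: 31.75
eef_pos: [0.4225, 0.3211, 0.1224]
tcp_rot: [0.197, 0.98, 0.0, 0.0]
contact_force: [0.5, -1.2, -2.4]
opening: 0.685
finger_force: 77.1
```

```bash
python3 - <<'E'
from h import *
go(422.5,320.4,87.1,-22.8)
s,c=grab("wrist"); p,_=cloud("wrist",(s,c)); t=np.array(s["eef_pos"])*1000
r=seg(p,c,(t[2]-17.1+42)/1000,t[:2]/1000,tol=.002); print(r,np.hypot(r[0]-t[0],r[1]-t[1]),np.degrees(np.arctan2(r[1]-t[1],r[0]-t[0])))
r=seg(p,c,.070,(.4225,.3204),tol=.004); print(r); print(s["contact_force"])
E
```

```text
at [422.5 321.1 122.4] psi 157.2 tilt [0. 0.] shift [-0.3 -0.6 35.3] spin 0.0 q6 -0.71 q1 0.46 t 31.8
[377.6, 339.4, -40.8, 18.9, 18.3, 147.4, 2364] 48.46148316703491 157.75131347001488
[344.3, 326.2, 67.1, 8.5, 0.5, 69.4, 33]
[ 0.4694539  -1.18145727 -2.3992471 ]
```

>>> {"fn": "step_arm", "kwargs": {
  "commands": [
    {"gripper": 1, "x": -0.5, "y": -0.8, "z": 0, "spin": 0},
    {"gripper": 1, "x": 0, "y": 0, "z": 10, "spin": 0},
    {"gripper": 1, "x": 0, "y": 0, "z": 10, "spin": 0},
    {"gripper": 1, "x": 0, "y": 0, "z": 4, "spin": 0},
    {"gripper": 1, "x": 0, "y": 0, "z": 2, "spin": 0},
    {"gripper": 1, "x": 0, "y": 0, "z": 0, "spin": 0},
    {"gripper": 1, "x": 0, "y": 0, "z": 0, "spin": 0},
    {"gripper": 1, "x": 0, "y": 0, "z": 0, "spin": 0},
    {"gripper": 1, "x": 0, "y": 0, "z": 0, "spin": 0},
    {"gripper": 1, "x": 0, "y": 0, "z": 0, "spin": 0}
  ]
}}

```text
time: 32.8
eef_pos: [0.4226, 0.3201, 0.0964]
tcp_rot: [0.197, 0.98, 0.0, 0.0]
contact_force: [-0.3, 0.3, -2.6]
opening: 0.69
finger_force: 77.1
```

```bash
python3 - <<'E'
from h import *
go(422,320,87.1,-22.8); print(get_state()["contact_force"])
E
```

```text
at [422.6 320.1  96.4] psi 157.2 tilt [0. 0.] shift [ 0.5 -0.3  9.3] spin 0.0 q6 -0.72 q1 0.46 t 32.8
[-0.25343834  0.29541574 -2.61061772]
```

>>> {"fn": "step_arm", "kwargs": {
  "commands": [
    {"gripper": 1, "x": 0, "y": 0, "z": 2, "spin": 0},
    {"gripper": 1, "x": 0, "y": 0, "z": 2, "spin": 0},
    {"gripper": 1, "x": 0, "y": 0, "z": 2, "spin": 0},
    {"gripper": 1, "x": 0, "y": 0, "z": 1, "spin": 0},
    {"gripper": 1, "x": 0, "y": 0, "z": 1, "spin": 0},
    {"gripper": 1, "x": 0, "y": 0, "z": 1, "spin": 0},
    {"gripper": 1, "x": 0, "y": 0, "z": 0.5, "spin": 0},
    {"gripper": 1, "x": 0, "y": 0, "z": 0, "spin": 0},
    {"gripper": 1, "x": 0, "y": 0, "z": 0, "spin": 0},
    {"gripper": 1, "x": 0, "y": 0, "z": 0, "spin": 0}
  ]
}}

```text
time: 33.8
eef_pos: [0.4226, 0.3201, 0.0871]
tcp_rot: [0.197, 0.98, 0.0, 0.0]
contact_force: [-1.7, -0.4, 3.3]
opening: 0.69
finger_force: 77.8
```

>>> {"fn": "step_arm", "kwargs": {
  "commands": [
    {"gripper": -1, "x": 0, "y": 0, "z": 0, "spin": 0},
    {"gripper": -1, "x": 0, "y": 0, "z": 0, "spin": 0},
    {"gripper": -1, "x": 0, "y": 0, "z": 0, "spin": 0},
    {"gripper": -1, "x": 0, "y": 0, "z": 0, "spin": 0},
    {"gripper": -1, "x": 0, "y": 0, "z": -20, "spin": 0},
    {"gripper": -1, "x": 0, "y": 0, "z": -40, "spin": 0},
    {"gripper": -1, "x": 0, "y": 0, "z": -40, "spin": 0},
    {"gripper": -1, "x": 0, "y": 0, "z": -40, "spin": 0},
    {"gripper": -1, "x": 0, "y": 0, "z": -20, "spin": 0},
    {"gripper": -1, "x": 0, "y": 0, "z": 0, "spin": 0}
  ]
}}

```text
time: 34.8
eef_pos: [0.4244, 0.321, 0.2511]
tcp_rot: [0.197, 0.98, 0.003, 0.004]
contact_force: [-0.6, -0.4, 0.1]
opening: 0.998
finger_force: 0.0
```

>>> {"fn": "step_arm", "kwargs": {
  "commands": [
    {"gripper": -1, "x": 0, "y": 0, "z": 0, "spin": 0},
    {"gripper": -1, "x": 0, "y": 0, "z": 0, "spin": 0},
    {"gripper": -1, "x": 0, "y": 0, "z": 0, "spin": 0},
    {"gripper": -1, "x": 0, "y": 0, "z": 0, "spin": 0},
    {"gripper": -1, "x": 0, "y": 0, "z": 0, "spin": 0},
    {"gripper": -1, "x": 0, "y": 0, "z": 0, "spin": 0},
    {"gripper": -1, "x": 0, "y": 0, "z": 0, "spin": 0},
    {"gripper": -1, "x": 0, "y": 0, "z": 0, "spin": 0},
    {"gripper": -1, "x": 0, "y": 0, "z": 0, "spin": 0},
    {"gripper": -1, "x": 0, "y": 0, "z": 0, "spin": 0}
  ]
}}

```text
time: 35.8
eef_pos: [0.4225, 0.32, 0.2466]
tcp_rot: [0.197, 0.98, 0.0, 0.0]
contact_force: [-0.4, -0.9, -0.4]
opening: 0.998
finger_force: 0.0
```

```bash
python3 - <<'E'
from h import *
p,c=cloud("wrist"); print(seg(p,c,.105,(.4225,.3204),tol=.004)); print(seg(p,c,.035,(.557,.122),tol=.004))
go(557,122,200,10.5)
E
```

```text
[422.3, 319.8, -22.7, 157.4, 60.2, 105.5, 12509]
[585.5, 126.1, 9.5, 97.1, 61.1, 35.5, 2427]
at [422.5 320.1 246.6] psi 157.2 tilt [0. 0.] shift [-200.7 -130.6   46.7] spin -33.3 q6 -0.72 q1 0.46 t 35.9
```

Flat1 is seated with its lid at 105 mm. Now flat2.

>>> {"fn": "step_arm", "kwargs": {
  "commands": [
    {"gripper": -1, "x": -28, "y": -18, "z": 0, "spin": 0},
    {"gripper": -1, "x": -28, "y": -18, "z": 0, "spin": 0},
    {"gripper": -1, "x": -29, "y": -19, "z": 0, "spin": 0},
    {"gripper": -1, "x": -29, "y": -19, "z": 0, "spin": 0},
    {"gripper": -1, "x": -29, "y": -19, "z": 0, "spin": 0},
    {"gripper": -1, "x": -29, "y": -19, "z": 0, "spin": 0},
    {"gripper": -1, "x": -29, "y": -19, "z": 0, "spin": 0},
    {"gripper": -1, "x": 0, "y": 0, "z": 20, "spin": -6.6},
    {"gripper": -1, "x": 0, "y": 0, "z": 20, "spin": -6.7},
    {"gripper": -1, "x": 0, "y": 0, "z": 10, "spin": -6.7}
  ]
}}

```text
time: 36.85
eef_pos: [0.5564, 0.1209, 0.1945]
tcp_rot: [0.022, 1.0, -0.0, -0.001]
contact_force: [0.2, 0.3, -0.4]
opening: 1.0
finger_force: 0.0
```

>>> {"fn": "step_arm", "kwargs": {
  "commands": [
    {"gripper": -1, "x": 0, "y": 0, "z": 0, "spin": -6.7},
    {"gripper": -1, "x": 0, "y": 0, "z": 0, "spin": -6.6},
    {"gripper": -1, "x": 0, "y": 0, "z": 0, "spin": 0},
    {"gripper": -1, "x": 0, "y": 0, "z": 0, "spin": 0},
    {"gripper": -1, "x": 0, "y": 0, "z": 0, "spin": 0},
    {"gripper": -1, "x": 0, "y": 0, "z": 0, "spin": 0},
    {"gripper": -1, "x": 0, "y": 0, "z": 0, "spin": 0},
    {"gripper": -1, "x": 0, "y": 0, "z": 0, "spin": 0},
    {"gripper": -1, "x": 0, "y": 0, "z": 0, "spin": 0},
    {"gripper": -1, "x": 0, "y": 0, "z": 0, "spin": 0}
  ]
}}

```text
time: 37.85
eef_pos: [0.5571, 0.1214, 0.1966]
tcp_rot: [-0.092, 0.996, -0.0, -0.0]
contact_force: [0.6, 0.4, -0.4]
opening: 1.0
finger_force: 0.0
```

```bash
python3 - <<'E'
from h import *
p,c=cloud("wrist"); r=seg(p,c,.035,(.557,.122),tol=.004); print(r)
go(r[0],r[1],18,r[2])
E
```

```text
[556.2, 120.7, 9.3, 157.3, 60.2, 35.5, 11081]
at [557.1 121.5 196.6] psi -169.5 tilt [0. 0.] shift [  1.1  -0.6 178.6] spin 1.2 q6 -1.72 q1 0.04 t 37.9
```

>>> {"fn": "step_arm", "kwargs": {
  "commands": [
    {"gripper": -1, "x": 1.1, "y": -0.6, "z": 20, "spin": 1.2},
    {"gripper": -1, "x": 0, "y": 0, "z": 35, "spin": 0},
    {"gripper": -1, "x": 0, "y": 0, "z": 35, "spin": 0},
    {"gripper": -1, "x": 0, "y": 0, "z": 35, "spin": 0},
    {"gripper": -1, "x": 0, "y": 0, "z": 25, "spin": 0},
    {"gripper": -1, "x": 0, "y": 0, "z": 15, "spin": 0},
    {"gripper": -1, "x": 0, "y": 0, "z": 8, "spin": 0},
    {"gripper": -1, "x": 0, "y": 0, "z": 3, "spin": 0},
    {"gripper": -1, "x": 0, "y": 0, "z": 0, "spin": 0},
    {"gripper": -1, "x": 0, "y": 0, "z": 0, "spin": 0}
  ]
}}

```text
time: 38.9
eef_pos: [0.5573, 0.1207, 0.022]
tcp_rot: [-0.081, 0.997, -0.0, 0.001]
contact_force: [0.2, -0.2, 0.5]
opening: 0.996
finger_force: 0.0
```

>>> {"fn": "step_arm", "kwargs": {
  "commands": [
    {"gripper": -1, "x": 0, "y": 0, "z": 0, "spin": 0},
    {"gripper": -1, "x": 0, "y": 0, "z": 0, "spin": 0},
    {"gripper": 1, "x": 0, "y": 0, "z": 0, "spin": 0},
    {"gripper": 1, "x": 0, "y": 0, "z": 0, "spin": 0},
    {"gripper": 1, "x": 0, "y": 0, "z": 0, "spin": 0},
    {"gripper": 1, "x": 0, "y": 0, "z": 0, "spin": 0},
    {"gripper": 1, "x": 0, "y": 0, "z": 0, "spin": 0},
    {"gripper": 1, "x": 0, "y": 0, "z": 0, "spin": 0},
    {"gripper": 1, "x": 0, "y": 0, "z": 0, "spin": 0},
    {"gripper": 1, "x": 0, "y": 0, "z": 0, "spin": 0}
  ],
  "force": 60
}}

```text
time: 39.9
eef_pos: [0.5566, 0.1207, 0.0211]
tcp_rot: [-0.081, 0.997, 0.0, 0.001]
contact_force: [-0.4, 0.4, 5.6]
opening: 0.692
finger_force: 67.6
```

```bash
python3 - <<'E'
from h import *
go(422.3,319.8,180,-22.7)
E
```

```text
at [556.6 120.7  21.1] psi -170.7 tilt [0.001 0.   ] shift [ 100.1  218.2 -159. ] spin 32.0 q6 -1.70 q1 0.04 t 39.9
```

>>> {"fn": "step_arm", "kwargs": {
  "commands": [
    {"gripper": 1, "x": 0, "y": 0, "z": -8, "spin": 0},
    {"gripper": 1, "x": 0, "y": 0, "z": -25, "spin": 0},
    {"gripper": 1, "x": 0, "y": 0, "z": -40, "spin": 0},
    {"gripper": 1, "x": 0, "y": 0, "z": -40, "spin": 0},
    {"gripper": 1, "x": 0, "y": 0, "z": -40, "spin": 0},
    {"gripper": 1, "x": 0, "y": 0, "z": -12, "spin": 0},
    {"gripper": 1, "x": 12, "y": 26, "z": 0, "spin": 0},
    {"gripper": 1, "x": 14, "y": 31, "z": 0, "spin": 0},
    {"gripper": 1, "x": 14, "y": 31, "z": 0, "spin": 0},
    {"gripper": 1, "x": 14, "y": 31, "z": 0, "spin": 0}
  ]
}}

```text
time: 40.9
eef_pos: [0.4813, 0.2297, 0.1829]
tcp_rot: [-0.081, 0.997, -0.0, -0.002]
contact_force: [0.3, -0.2, -1.8]
opening: 0.689
finger_force: 66.9
```

>>> {"fn": "step_arm", "kwargs": {
  "commands": [
    {"gripper": 1, "x": 14, "y": 31, "z": 0, "spin": 0},
    {"gripper": 1, "x": 14, "y": 31, "z": 0, "spin": 0},
    {"gripper": 1, "x": 12, "y": 25, "z": 0, "spin": 0},
    {"gripper": 1, "x": 6, "y": 12, "z": 0, "spin": 0},
    {"gripper": 1, "x": 0, "y": 0, "z": 0, "spin": 6.4},
    {"gripper": 1, "x": 0, "y": 0, "z": 0, "spin": 6.4},
    {"gripper": 1, "x": 0, "y": 0, "z": 0, "spin": 6.4},
    {"gripper": 1, "x": 0, "y": 0, "z": 0, "spin": 6.4},
    {"gripper": 1, "x": 0, "y": 0, "z": 0, "spin": 6.4},
    {"gripper": 1, "x": 0, "y": 0, "z": 0, "spin": 0}
  ]
}}

```text
time: 41.9
eef_pos: [0.4218, 0.3187, 0.184]
tcp_rot: [0.197, 0.98, -0.001, -0.001]
contact_force: [0.1, -0.4, -1.4]
opening: 0.69
finger_force: 66.9
```

>>> {"fn": "step_arm", "kwargs": {
  "commands": [
    {"gripper": 1, "x": 0, "y": 0, "z": 15, "spin": 0},
    {"gripper": 1, "x": 0, "y": 0, "z": 10, "spin": 0},
    {"gripper": 1, "x": 0, "y": 0, "z": 0, "spin": 0},
    {"gripper": 1, "x": 0, "y": 0, "z": 0, "spin": 0},
    {"gripper": 1, "x": 0, "y": 0, "z": 0, "spin": 0},
    {"gripper": 1, "x": 0, "y": 0, "z": 0, "spin": 0},
    {"gripper": 1, "x": 0, "y": 0, "z": 0, "spin": 0},
    {"gripper": 1, "x": 0, "y": 0, "z": 0, "spin": 0},
    {"gripper": 1, "x": 0, "y": 0, "z": 0, "spin": 0},
    {"gripper": 1, "x": 0, "y": 0, "z": 0, "spin": 0}
  ]
}}

```text
time: 42.9
eef_pos: [0.4221, 0.3196, 0.1607]
tcp_rot: [0.197, 0.981, 0.0, 0.0]
contact_force: [-0.3, 0.5, -2.5]
opening: 0.69
finger_force: 66.9
```

```bash
python3 - <<'E'
from h import *
go(422.3,319.8,126.1,-22.7)
s,c=grab("wrist"); p,_=cloud("wrist",(s,c)); t=np.array(s["eef_pos"])*1000
r=seg(p,c,(t[2]-21.1+42)/1000,t[:2]/1000,tol=.002); print(r,np.hypot(r[0]-t[0],r[1]-t[1]),np.degrees(np.arctan2(r[1]-t[1],r[0]-t[0])))
E
```

```text
at [422.1 319.6 160.7] psi 157.3 tilt [0. 0.] shift [-0.1  0.3 34.6] spin 0.0 q6 -0.72 q1 0.46 t 42.9
[377.4, 337.8, 57.1, 18.5, 17.9, 181.7, 2193] 48.30601926875367 157.85040634708005
```

Aligned to within 0.5 mm, so I'll lower it.

>>> {"fn": "step_arm", "kwargs": {
  "commands": [
    {"gripper": 1, "x": -0.3, "y": 0.3, "z": 8, "spin": 0},
    {"gripper": 1, "x": 0, "y": 0, "z": 10, "spin": 0},
    {"gripper": 1, "x": 0, "y": 0, "z": 5, "spin": 0},
    {"gripper": 1, "x": 0, "y": 0, "z": 2, "spin": 0},
    {"gripper": 1, "x": 0, "y": 0, "z": 0, "spin": 0},
    {"gripper": 1, "x": 0, "y": 0, "z": 0, "spin": 0},
    {"gripper": 1, "x": 0, "y": 0, "z": 0, "spin": 0},
    {"gripper": 1, "x": 0, "y": 0, "z": 0, "spin": 0},
    {"gripper": 1, "x": 0, "y": 0, "z": 0, "spin": 0},
    {"gripper": 1, "x": 0, "y": 0, "z": 0, "spin": 0}
  ]
}}

```text
time: 43.95
eef_pos: [0.4226, 0.3198, 0.1357]
tcp_rot: [0.197, 0.98, 0.0, 0.0]
contact_force: [-0.1, -0.3, -1.5]
opening: 0.687
finger_force: 66.9
```

>>> {"fn": "step_arm", "kwargs": {
  "commands": [
    {"gripper": 1, "x": 0, "y": 0, "z": 2, "spin": 0},
    {"gripper": 1, "x": 0, "y": 0, "z": 2, "spin": 0},
    {"gripper": 1, "x": 0, "y": 0, "z": 2, "spin": 0},
    {"gripper": 1, "x": 0, "y": 0, "z": 1, "spin": 0},
    {"gripper": 1, "x": 0, "y": 0, "z": 1, "spin": 0},
    {"gripper": 1, "x": 0, "y": 0, "z": 0.8, "spin": 0},
    {"gripper": 1, "x": 0, "y": 0, "z": 0, "spin": 0},
    {"gripper": 1, "x": 0, "y": 0, "z": 0, "spin": 0},
    {"gripper": 1, "x": 0, "y": 0, "z": 0, "spin": 0},
    {"gripper": 1, "x": 0, "y": 0, "z": 0, "spin": 0}
  ]
}}

```text
time: 44.95
eef_pos: [0.4226, 0.3198, 0.1269]
tcp_rot: [0.197, 0.98, 0.0, 0.0]
contact_force: [-0.3, 0.4, -1.7]
opening: 0.687
finger_force: 66.9
```

>>> {"fn": "step_arm", "kwargs": {
  "commands": [
    {"gripper": 1, "x": 0, "y": 0, "z": 0.8, "spin": 0},
    {"gripper": 1, "x": 0, "y": 0, "z": 0, "spin": 0},
    {"gripper": -1, "x": 0, "y": 0, "z": 0, "spin": 0},
    {"gripper": -1, "x": 0, "y": 0, "z": 0, "spin": 0},
    {"gripper": -1, "x": 0, "y": 0, "z": 0, "spin": 0},
    {"gripper": -1, "x": 0, "y": 0, "z": 0, "spin": 0},
    {"gripper": -1, "x": 0, "y": 0, "z": -20, "spin": 0},
    {"gripper": -1, "x": 0, "y": 0, "z": -40, "spin": 0},
    {"gripper": -1, "x": 0, "y": 0, "z": -40, "spin": 0},
    {"gripper": -1, "x": 0, "y": 0, "z": -40, "spin": 0}
  ]
}}

```text
time: 45.95
eef_pos: [0.4223, 0.3196, 0.2674]
tcp_rot: [0.197, 0.98, -0.0, -0.0]
contact_force: [1.0, -0.8, 0.5]
opening: 1.001
finger_force: 0.0
```

>>> {"fn": "step_arm", "kwargs": {
  "commands": [
    {"gripper": -1, "x": 0, "y": 0, "z": -20, "spin": 0},
    {"gripper": -1, "x": 0, "y": 0, "z": 0, "spin": 0},
    {"gripper": -1, "x": 0, "y": 0, "z": 0, "spin": 0},
    {"gripper": -1, "x": 0, "y": 0, "z": 0, "spin": 0},
    {"gripper": -1, "x": 0, "y": 0, "z": 0, "spin": 0},
    {"gripper": -1, "x": 0, "y": 0, "z": 0, "spin": 0},
    {"gripper": -1, "x": 0, "y": 0, "z": 0, "spin": 0},
    {"gripper": -1, "x": 0, "y": 0, "z": 0, "spin": 0},
    {"gripper": -1, "x": 0, "y": 0, "z": 0, "spin": 0},
    {"gripper": -1, "x": 0, "y": 0, "z": 0, "spin": 0}
  ]
}}

```text
time: 46.95
eef_pos: [0.4225, 0.3198, 0.2861]
tcp_rot: [0.197, 0.98, 0.0, 0.0]
contact_force: [0.4, -0.1, -0.2]
opening: 1.0
finger_force: 0.0
```

```bash
python3 - <<'E'
from h import *
p,c=cloud("wrist"); print(seg(p,c,.14,(.4225,.3204),tol=.004))
s,c=grab("scene"); cv2.imwrite("pics/end.png",c["color"][...,::-1]); p,_=cloud("scene",(s,c))
print(seg(p,c,.14,(.4225,.3204)),seg(p,c,.14,(.476,-.3486)))
E
```

```text
[422.2, 319.5, -22.6, 157.0, 60.3, 140.5, 12129]
[426.5, 315.6, -23.7, 158.8, 64.7, 138.1, 335] [480.8, -351.5, -20.8, 156.9, 62.1, 138.9, 961]
```

View pics/end.png

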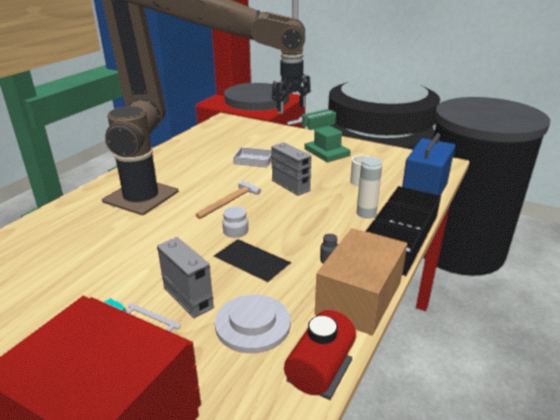

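The final view shows three cases stacked at (291,168) and low+tall at (186,275). Both tops are level at 140 mm and the other things are where they were.

```bash
python3 -c "
from plant import *
print(sign_off())"
```

```text
the job is handed in; nothing more can be done
None
```

The job is handed in at about 47 s: the tall case is on the lower bottom case and both flat cases are on the higher one, all locked flat, with both stacks level at 140 mm and the bystanders unmoved in the last picture.

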